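# Pin a housing in the inspection fixture

### The arm

A 6-joint arm with a two-finger parallel gripper is mounted at the origin on the work surface. World frame = base frame: x ahead of the robot, y to its left, z up, the work surface at z = 0. Lengths are in m, angles in rad, forces in N, time in s.
With the tool pointing down it reaches from about 0.375 to 0.925 m from the base axis. Payload 5.7 kg.
Tool frame: the origin (TCP) lies on the mounting face of the last link; the fingertips stand 182 mm ahead of it and the grasp point (between the pads) lies 163 mm ahead of it (manip.pinch_z is the distance from the TCP to the grasp point, in m); z points along the fingers, y is the line along which they close (so a half turn about z gives the same grasp; the last joint's range is limited). The gripper opens to 88 mm and grips with 3 to 60 N. Pads are 20 mm wide; open, the fingers measure 115 mm over their backs; the gripper's body (75 mm by 178 mm) begins 61 mm behind the grasp point.
Start: joints at [-1.368, 0.359, 1.51, -0, 1.272, -0.115], TCP at [0.187, -0.57, 0.405] pointing down, gripper open.
Joint ranges: [-2.97, 2.97], [-1.01, 2.36], [0.21, 2.38], [-0.96, 4.11], [0.2, 2.71], [-2.98, 2.98]. Speed limits (rad/s): [2.39, 2.39, 3.14, 3.14, 3.14, 3.14].

### API

Orientations are given as a unit quaternion [w, x, y, z].
In Python, from rig import manip, camera, camera_params, hand_in gives the robot as it stands. The module is installed in compiled form; this text tells all that it offers.
- The arm moves only by the shell command python3 -m jog 'ROWS' [FORCE]. ROWS is JSON, a list of rows, each an object with "translation": the shift along the tool's x, y, z in m, a list of three; "twist": the turn about the tool's z in rad; "jaw": the opening, from 0 (shut) to 1 (fully open). In form: [{"translation": [tx, ty, tz], "twist": twist, "jaw": jaw}, ...]. A call has 1 to 10 rows; each row is the pose to reach, as a shift and turn from the pose commanded when the call began, along the tool's axes at that moment; what a row does not reach only later rows make up. A row lasts 1/12 s, in which the tool goes at most 41.7 mm and 7.16 degrees, less where a joint would pass 70% of its speed; a pose out of reach is approached as far as the arm can. A call with a gripper value outside its range is refused whole. The fingers move at their own pace and stop on an object; FORCE is the grip in N (left out, the last holds). Time passes only in rows, so rows that repeat a pose let the fingers close. It gives the time, the measured TCP pose, the force, the opening and the grip force at its end, in the units of the state.
- manip.read_state(): the state, without advancing time (a new reading comes with each control period).
- camera(name): name is "scene" or "top" or "wrist"; returns the picture (420x560x3 uint8, blue, green, red); there is no depth.
- camera_params(name): a dict with "vfov" (degrees; the focal length in pixels is half the picture's height over the tangent of half this angle, whatever the lens; pixels are square), "cx", "cy" (the principal point, pixels), "camera_from_world" (4x4, takes a point from world to camera coordinates); the wrist camera has in their place "hand_eye" (4x4, takes a point from camera to tool coordinates, whose origin is the TCP and whose axes are the flange's). Camera axes: x right, y down, z forward; pixel columns grow to the right and rows downward; lengths in m; the calibration is good to about 2 mm. The wrist camera is an equidistant fisheye: a pixel r from the principal point sees the ray r / f radians off the axis. A picture is of the moment at which its call begins: read the wrist's pose just before it. camera_params takes no time and is no camera call.
- hand_in(): hands the job in; it is judged then, once.
The state is a dict: "t": time; "joint_positions": joint angles; "qd": joint speeds; "tau": joint torques, N m; "position": TCP position; "ee_rot": TCP orientation; "force": force on the tool from outside, world axes, zero at the start; "ft_torque": the same for the moment, N m; "finger_gap": finger opening in m; "grip_force": force on a finger pad.
Only numpy, scipy, OpenCV 4.12 (cv2) and the standard library are available. Lean on these libraries where they do the work, as an engineer would, in place of code of your own. Each camera call takes 0.05 s, during which the arm holds its last target. There are 200 camera calls.

### The job

Slide the aluminium housing along its guide until the hole in its tongue lines up under the fixture's plunger pin, and push the pin fully home through the tongue. Then swing the keeper arm fully over the pin's head so it cannot back out. Leave the other things on the bench where they are.

Things in the scene. Friction and masses are not known exactly. Their poses are not given: they have to be found in the camera images.
- fixture: Fixed fixture: dark steel base plate 320 x 150 x 12 mm (x -250 to +70, y -75 to +75) with two rails along its x axis, tops 22 mm above the bench, inner faces 82.4 mm apart. Origin: on the bench surface, on the pin's axis; x is the way the housing must slide to go under the pin, z up. There is no stop at the right place; a housing pushed too far can be pushed back by the tongue's end.
- guide_bore (a point): Point on the axis of pin, bushing and base plate hole, 20 mm above the bench (level with the tongue's top); axes as the fixture. Over it a steel bridge spans the rails: 32 mm along x, 130 mm along y, underside 23 mm and top 32 mm above the bench; the bushing on it is 26 mm across, top 44 mm above the bench.
- unit: The housing, 0.3 to 0.7 kg, loose, flat on the base plate between the rails (1 mm play a side). Flange 160 x 80 x 8 mm (x, y, z); on its rear end an aluminium box 95 x 72 mm, top 57 mm above the bench; the front 65 mm is the bare tongue. Origin: centre of the flange's underside, 12 mm above the bench; x to the tongue's front edge. Slides only while pushed.
- unit_hole (a point): Centre of the tongue's 12 mm through hole, on its upper face (20 mm above the bench): on the centre line, 50 mm ahead (+x) of the unit's origin, 30 mm from the tongue's front edge. Starts 40 to 85 mm short of the pin. With the holes in line, the box's front face is 19 mm short of the bridge and the tongue stands 14 mm out beyond it.
- unit_rear (a point): Middle of the flat rear end face of the housing (x = -80 mm of the unit's origin), 38.5 mm above the bench: where it can be pushed. The rear face reaches from 12 to 57 mm above the bench.
- pin_head (a point): Centre of the top of the pin's flat black knob, 32 mm across, 12 mm thick: 80 mm above the bench when raised, 56 mm when home (knob on the bushing). The greased steel pin is 10 mm thick, its nose tapers to 4 mm over 8 mm: it enters and draws the housing in when the holes are within about 3 mm, else it stops on the tongue 4 mm down.
- pin (a joint): Travel of the pin in m: 0 raised, 0.024 fully home. Starts at 0 to 0.003. Goes down with about 6 N plus what the tongue resists, moves straight along its bushing and stays where it is left.
- keeper_pivot (a point): Top of the keeper arm on its pivot axis, 63.5 mm above the bench, at y = +52 mm, x = 0 of the fixture.
- keeper_peg (a point): Centre of the top of the keeper's upright peg: steel, 10 mm across, 22 mm tall, top 85.5 mm above the bench; the arm it stands on is 5 mm thick, 22 mm wide, top 63.5 mm above the bench. The peg stands 52 mm from the pivot axis; push it sideways to swing the keeper. With the keeper fully over, the peg is on the pin's axis.
- keeper (a joint): Angle of the keeper arm in rad: 0 when it points along the fixture's +x (clear of the pin), grows clockwise seen from above, 1.57 at its stop, pointing to the fixture's -y, over the pin's head. Starts at 0 to 0.35; stiff (about 0.05 N m), stays where it is left. It passes 2.5 mm above the head of a fully home pin and is blocked by a pin that is not home.
- scanner: Bystander: yellow and black hand barcode scanner lying on the bench, 190 x 62 x 54 mm. Origin under it.
- mouse: Bystander: black computer mouse, 110 x 60 x 34 mm. Origin under its centre.
- driver: Bystander: screwdriver lying on the robot's side of the fixture. Origin under its middle.
- caliper: Bystander: caliper 180 mm long, 12 mm thick, lying beyond the fixture. Origin under its middle.
- gauge: Bystander: steel ring gauge 48 mm across, 16 mm high, on the bench ahead of the fixture's front end. Origin under its centre.
- cover: Bystander: aluminium cover plate 100 x 75 x 6 mm with four holes. Origin under its centre.
- cleaner: Bystander: white plastic bottle 52 mm across, 120 mm tall. Origin under its centre.
Mind the look-alikes: they are no part of the job. Of the things shaped like the unit, the aluminium one is meant.

How it is judged:
On the way:
1. the pin is fully home through the tongue's hole (value of joint pin above 0.021 m and horizontal distance between unit_hole and guide_bore below 0.003 m), for 0.2 s.
At the end, for the whole second after the job is handed in: The pin is home (travel over 21 of 24 mm) through the tongue's hole (hole and pin axes within 3 mm), the keeper is over the pin's head (joint over 1.40 of 1.57 rad), and the housing lies flat (within 0.05 rad) and still in its guide (all of step 1 and value of joint keeper above 1.4 rad and angle between unit's own z axis and vertical below 0.05 rad and linear speed of unit below 0.01 m/s); the robot touches nothing.
It fails at once if another thing on the bench was shifted by more than 20 mm (distance of any of scanner, mouse, driver, caliper, gauge, cover, cleaner from where it was at the start of the episode above 0.02 m).
It also fails if it takes over 54 s, if anything falls off the work surface, if the arm or the gripper's body presses on something with over 40 N, if the wrist force passes 120 N, or if a joint passes its speed limit or range.

## Working session

There is one attempt and no reset: what is moved stays moved. The work goes in short steps, Python scripts to look and compute and a shell command to move; the robot and the scene stay as the last step left them, time stands still between calls to the robot, and variables do not carry over. Pictures are saved under pics/ and viewed, at most 10 in all, crops included, and the job is handed in when it is done.

```bash
mkdir -p pics; python3 - <<'E'
from rig import manip,camera,camera_params
import cv2,numpy as np
s=manip.read_state();print(s['t'],s['position'],s['ee_rot'],s['finger_gap'])
np.set_printoptions(precision=4,suppress=True)
for n in['scene','top']:
    im=camera(n);cv2.imwrite(f'pics/{n}0.png',im);p=camera_params(n);print(n,p)
print(camera_params('wrist'))
a=cv2.imread('pics/scene0.png');b=cv2.imread('pics/top0.png')
E
```

```text
0.0 [ 0.18742232 -0.56960706  0.40382755] [-8.91800039e-04  9.87398986e-01  1.58248049e-01 -4.50122191e-05] 0.08770163687693917
scene {'vfov': 53.71904765075066, 'cx': 280.800005790039, 'cy': 212.5471830224855, 'camera_from_world': array([[-0.4598,  0.8878, -0.0219,  0.2363],
       [ 0.5671,  0.2745, -0.7766, -0.2338],
       [-0.6834, -0.3694, -0.6296,  1.4348],
       [ 0.    ,  0.    ,  0.    ,  1.    ]])}
top {'vfov': 57.211107409749964, 'cx': 286.7977648457301, 'cy': 211.30967341074643, 'camera_from_world': array([[ 0.004 , -1.    ,  0.0042,  0.0088],
       [-0.9919, -0.0045, -0.1269,  0.5148],
       [ 0.1269, -0.0037, -0.9919,  1.0957],
       [ 0.    ,  0.    ,  0.    ,  1.    ]])}
{'vfov': 65.70646984690485, 'cx': 273.1330886343392, 'cy': 212.797938906152, 'hand_eye': array([[-0.0002, -0.9703, -0.2417,  0.067 ],
       [ 1.    , -0.0001, -0.0002,  0.0002],
       [ 0.0001, -0.2417,  0.9703,  0.0193],
       [ 0.    ,  0.    ,  0.    ,  1.    ]])}
```

View pics/top0.png

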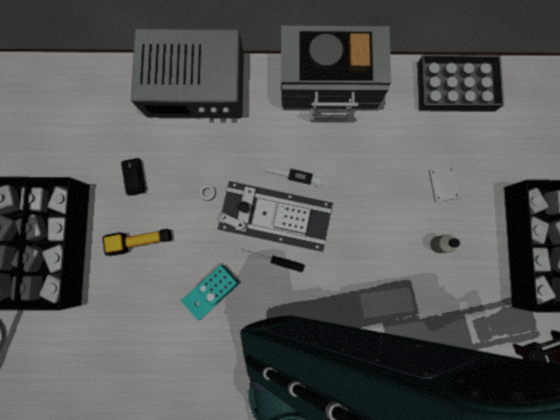

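View pics/scene0.png

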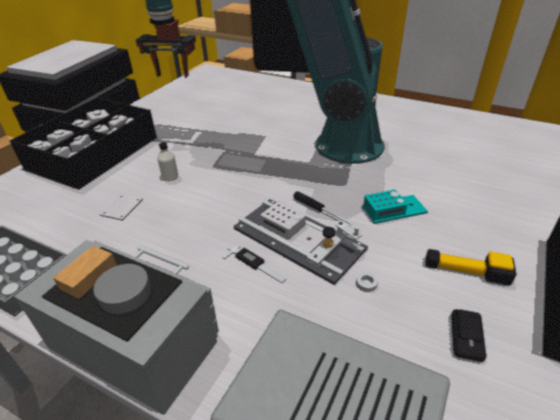

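Top view: the fixture lies at about (275,215) with its pin end to the left (knob near (243,207)). Two things are shaped like the unit. The aluminium one is at (285,216), in the guide between the rails. The teal one at (210,291) is loose on the bench, so it's the look-alike. I'll confirm this with an enlarged crop.

```bash
python3 - <<'E'
import cv2,numpy as np
b=cv2.imread('pics/top0.png')[165:285,200:350];a=cv2.imread('pics/scene0.png')[180:290,225:375]
b=cv2.resize(b,None,fx=5,fy=5,interpolation=cv2.INTER_CUBIC);cv2.imwrite('pics/c1.png',b)
a=cv2.resize(a,None,fx=5,fy=5,interpolation=cv2.INTER_CUBIC);cv2.imwrite('pics/c2.png',a)
E
```

```text
(no output)
```

View pics/c1.png

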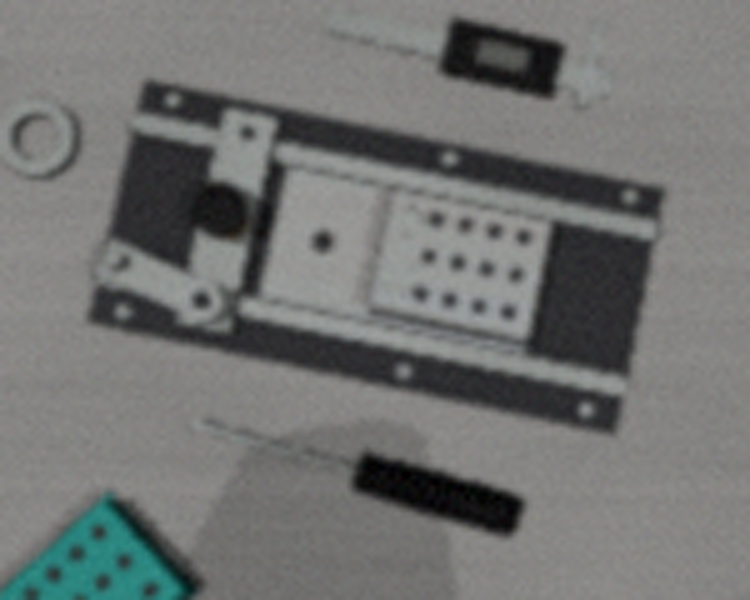

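View pics/c2.png

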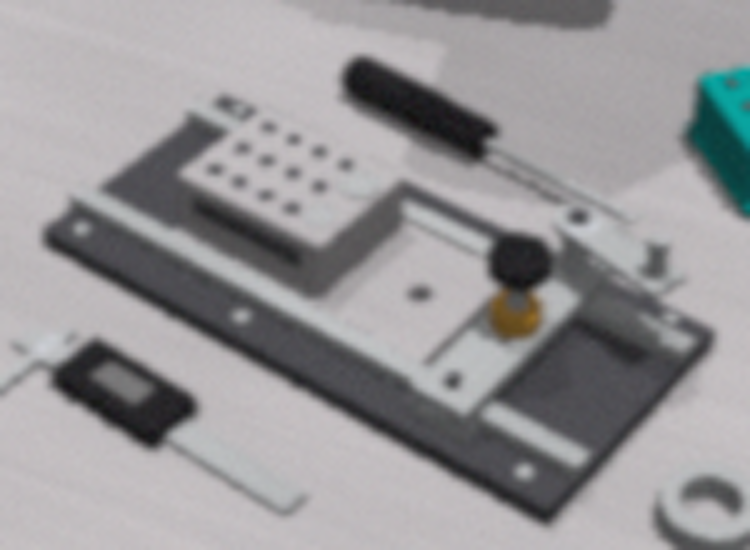

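The crops confirm it. The aluminium unit sits in the guide, with its tongue hole at crop 1 (322,241). The knob is raised at (220,208), the keeper pivot is at (203,300) and the peg at (120,262). The pin end faces image left (world +y), and the plate corners are visible. Next I'll compute the fixture pose.

```bash
cat > h.py <<'E'
import numpy as np,cv2
from rig import manip,camera,camera_params
from scipy.spatial.transform import Rotation as R
np.set_printoptions(precision=4,suppress=True)
def wpose(s):
    q=np.array(s['ee_rot']);T=np.eye(4);T[:3,:3]=R.from_quat(q[[1,2,3,0]]).as_matrix();T[:3,3]=s['position'];return T
def ray(name,uv,T=None):
    p=camera_params(name);f=210/np.tan(np.radians(p['vfov'])/2)
    d=(np.array(uv,float)-[p['cx'],p['cy']])/f
    if name=='wrist':
        th=np.linalg.norm(d);v=np.r_[d/th*np.sin(th),np.cos(th)];M=T@p['hand_eye']
    else: v=np.r_[d,1];M=np.linalg.inv(p['camera_from_world'])
    return M[:3,3],M[:3,:3]@v
def onz(name,uv,z,T=None):
    o,v=ray(name,uv,T);return o+v*(z-o[2])/v[2]
def fit(A,B): # fixture xy A -> world xy B
    A=np.array(A);B=np.array(B);a=A.mean(0);b=B.mean(0)
    H=(A-a).T@(B-b);th=np.arctan2(H[0,1]-H[1,0],H[0,0]+H[1,1])
    c,s=np.cos(th),np.sin(th);M=np.array([[c,-s],[s,c]]);t=b-M@a
    return M,t,th,np.linalg.norm(A@M.T+t-B,axis=1)
E
python3 - <<'E'
from h import *
cr=lambda x,y,ox,oy:((x+.5)/5-.5+ox,(y+.5)/5-.5+oy)
A=[[70,-75],[-250,-75],[-250,75],[70,75]]
P=[(145,82),(663,188),(617,432),(90,322)]
B=[onz('top',cr(x,y,200,165),.012)[:2] for x,y in P]
M,t,th,r=fit(np.array(A)/1000,B);print('top',t,th,r)
A2=[[-250,-75],[70,-75],[70,75]];P2=[(47,237),(548,522),(712,338)]
B2=[onz('scene',cr(x,y,225,180),.012)[:2] for x,y in P2]
M2,t2,th2,r2=fit(np.array(A2)/1000,B2);print('scene',t2,th2,r2)
for nm,xy,z in[('hole',(322,241),.02),('pivot',(203,300),.0635),('peg',(120,262),.0855),('knob',(220,208),.079)]:
    w=onz('top',cr(*xy,200,165),z)[:2];print(nm,w,(w-t)@M*1000)
for nm,xy,z in[('hole',(420,293),.02),('knob',(520,255),.078),('pivot',(578,217),.0635)]:
    w=onz('scene',cr(*xy,225,180),z)[:2];print(nm,w,(w-t)@M*1000)
E
```

```text
top [0.5223 0.1335] 1.370924256225856 [0.0012 0.0015 0.0009 0.0014]
scene [0.532 0.138] 1.3631550899109603 [0.0038 0.0006 0.0032]
hole [0.5116 0.0784] [-56.1135  -0.4645]
pivot [0.4722 0.1431] [-0.5633 50.9975]
peg [0.4912 0.1871] [46.3709 41.1108]
knob [0.5228 0.1327] [-0.6963 -0.6119]
hole [0.5148 0.0795] [-54.4483  -3.3259]
knob [0.5282 0.1358] [ 3.3996 -5.297 ]
pivot [0.4742 0.1451] [ 1.7821 49.4272]
```

```bash
python3 -m jog '[{"translation":[0.28,-0.28,0.03],"twist":-1.053,"jaw":0},{"translation":[0.28,-0.28,0.03],"twist":-1.053,"jaw":0},{"translation":[0.28,-0.28,0.03],"twist":-1.053,"jaw":0},{"translation":[0.28,-0.28,0.03],"twist":-1.053,"jaw":0},{"translation":[0.28,-0.28,0.03],"twist":-1.053,"jaw":0},{"translation":[0.28,-0.28,0.03],"twist":-1.053,"jaw":0},{"translation":[0.28,-0.28,0.03],"twist":-1.053,"jaw":0},{"translation":[0.28,-0.28,0.03],"twist":-1.053,"jaw":0},{"translation":[0.28,-0.28,0.03],"twist":-1.053,"jaw":0},{"translation":[0.28,-0.28,0.03],"twist":-1.053,"jaw":0}]' 20
cat > rem.py <<'E'
from h import *
import sys
# fixture frame pose from fx.json ; print tool in fixture frame
import json
F=json.load(open('fx.json'));t=np.array(F['t']);th=F['th']
c,s_=np.cos(th),np.sin(th);M=np.array([[c,-s_],[s_,c]])
def tool():
    s=manip.read_state();T=wpose(s);p=(T[:2,3]-t)@M*1000
    a=np.arctan2(T[1,0],T[0,0])-th
    print('t %.2f'%s['t'],'fix xy',p,'tip z %.1f'%((T[2,3]-.182)*1000),'yaw rel',round(a,4),'zax',T[:3,2],'q',np.array(s['joint_positions']),'F',np.array(s['force']),'gap',s['finger_gap'])
    return s,T
def goal(x,y,tipz,yaw=0):
    s=manip.read_state();T=wpose(s)
    w=np.r_[M@np.array([x,y])/1000+t,tipz/1000+.182]
    print('shift',T[:3,:3].T@(w-T[:3,3]),'twist',-(yaw+th-np.arctan2(T[1,0],T[0,0])))
if __name__=='__main__':
    tool()
    if len(sys.argv)>1: goal(*map(float,sys.argv[1:]))
E
echo '{"t":[0.524,0.1345],"th":1.371}'>fx.json; python3 rem.py -100 0 150
```

```text
t: 0.93
position: [0.3662, -0.2128, 0.3741]
ee_rot: [-0.001, 0.773, 0.635, 0.0]
force: [-0.0, 0.1, 0.5]
finger_gap: 0.0249
grip_force: 0.0
t 0.93 fix xy [-371.7019   85.7025] tip z 192.1 yaw rel 0.0042 zax [-0.0008  0.0024 -1.    ] q [-0.6904  0.1383  1.9083  0.0015  1.0972 -0.4954] F [-0.0002  0.1044  0.5042] gap 0.024927074318624145
shift [0.2713 0.0869 0.0426] twist 0.004151150237579726
```

```bash
python3 -m jog '[{"translation":[0.271,0.087,0.043],"twist":0.004,"jaw":0},{"translation":[0.271,0.087,0.043],"twist":0.004,"jaw":0},{"translation":[0.271,0.087,0.043],"twist":0.004,"jaw":0},{"translation":[0.271,0.087,0.043],"twist":0.004,"jaw":0},{"translation":[0.271,0.087,0.043],"twist":0.004,"jaw":0},{"translation":[0.271,0.087,0.043],"twist":0.004,"jaw":0},{"translation":[0.271,0.087,0.043],"twist":0.004,"jaw":0},{"translation":[0.271,0.087,0.043],"twist":0.004,"jaw":0},{"translation":[0.271,0.087,0.043],"twist":0.004,"jaw":0}]'
python3 - <<'E'
from rem import *
s,T=tool();im=camera('wrist');cv2.imwrite('pics/w1.png',im);np.save('w1.npy',T)
E
```

```text
t: 1.68
position: [0.5054, 0.0335, 0.331]
ee_rot: [-0.0, 0.774, 0.633, -0.0]
force: [0.1, 0.1, -0.6]
finger_gap: 0.0009
grip_force: 0.0
t 1.68 fix xy [-102.7391   -1.7796] tip z 149.0 yaw rel -0.0002 zax [-0.0013  0.0001 -1.    ] q [-0.0704  0.3104  1.7968 -0.      1.0357  0.1297] F [ 0.0705  0.0666 -0.6272] gap 0.0009181367827908423
```

View pics/w1.png

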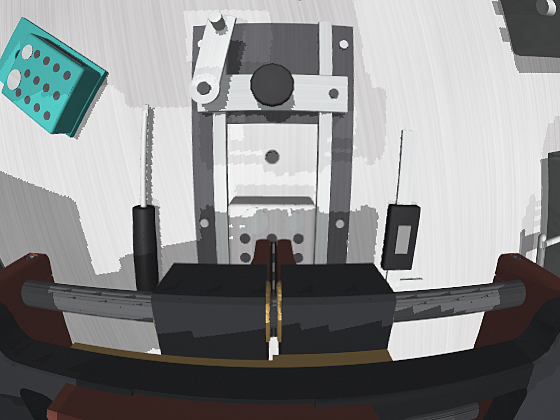

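Wrist view: knob at (272,86), pivot at (204,88), peg top at about (217,19), tongue hole at (272,157), front plate corner at (354,25), box front top edge at about row 204. I'll refine the knob and hole by masks and locate everything.

```bash
python3 - <<'E'
from rem import *
im=cv2.imread('pics/w1.png');T=np.load('w1.npy');g=im.max(2)
def blob(x0,x1,y0,y1,th):
    m=(g[y0:y1,x0:x1]<th).astype(np.uint8);n,l,st,c=cv2.connectedComponentsWithStats(m)
    i=1+np.argmax(st[1:,4]);print('blob',c[i]+[x0,y0],st[i]);return c[i]+[x0,y0]
k=blob(245,300,60,112,55);h=blob(260,284,145,169,120);p=blob(196,212,80,95,110)
for nm,uv,z in[('knobtop',k,.079),('hole',h,.02),('pivot',p,.0635),('peg',(217,19),.0855),('boxfrontL',(236,197),.057),('boxfrontR',(310,197),.057),('cornerFR',(354,25),.012),('cornerFL',(193,27),.012),('bridge front',(300,75),.032),('bridge rear',(300,110),.032)]:
    w=onz('wrist',uv,z,T)[:2];print(nm,w,(w-t)@M*1000)
E
```

```text
blob [272.1288  91.3067] [  6   6  43  41 163]
blob [271.7388 156.3582] [  5   5  14  13 134]
blob [203.4     88.0385] [  1   2  14  13 130]
knobtop [0.5247 0.128 ] [-6.2631 -2.0206]
hole [0.5141 0.0781] [-57.2238  -1.448 ]
pivot [0.4745 0.1443] [-0.2231 50.5053]
peg [0.4974 0.1888] [47.9132 36.817 ]
boxfrontL [0.4802 0.0546] [-86.9683  27.0801]
boxfrontR [0.5383 0.0428] [-86.9907 -32.2458]
cornerFR [0.6154 0.1884] [ 70.9465 -78.8838]
cornerFL [0.4665 0.2164] [68.8386 72.6097]
bridge front [0.5519 0.1436] [ 14.445  -25.5649]
bridge rear [0.5458 0.1135] [-16.2363 -25.5486]
```

Corrected fixture origin is about (0.5257, 0.1336), and the hole is about 56.5 mm short of the pin. I'll go behind the housing and push.

```bash
echo '{"t":[0.5257,0.1336],"th":1.371}'>fx.json; python3 rem.py -225 0 25
```

```text
t 1.73 fix xy [-103.4692    0.4547] tip z 149.2 yaw rel -0.002 zax [-0.0017 -0.0002 -1.    ] q [-0.0726  0.3094  1.798  -0.0004  1.0359  0.1293] F [ 0.225  -0.059  -0.1061] gap 0.0003783489591960929
shift [-0.1215  0.0009  0.1242] twist -0.0019689697868394695
```

```bash
python3 -m jog '[{"translation":[-0.04,0,0],"twist":0,"jaw":0},{"translation":[-0.08,0,0],"twist":0,"jaw":0},{"translation":[-0.12,0,0],"twist":0,"jaw":0},{"translation":[-0.122,0,0.03],"twist":0,"jaw":0},{"translation":[-0.122,0,0.06],"twist":0,"jaw":0},{"translation":[-0.122,0,0.09],"twist":0,"jaw":0},{"translation":[-0.122,0,0.115],"twist":0,"jaw":0},{"translation":[-0.122,0,0.124],"twist":0,"jaw":0},{"translation":[-0.122,0,0.124],"twist":0,"jaw":0}]'
python3 rem.py -192 0 25
```

```text
t: 2.48
position: [0.4786, -0.0885, 0.2061]
ee_rot: [-0.002, 0.776, 0.631, -0.001]
force: [-0.2, 0.3, -0.8]
finger_gap: 0.0004
grip_force: 0.0
t 2.48 fix xy [-227.0369    2.1171] tip z 24.1 yaw rel -0.0062 zax [-0.0046  0.0014 -1.    ] q [-0.3249  0.4847  1.9458 -0.0002  0.716  -0.1187] F [-0.1548  0.3334 -0.8115] gap 0.0004057035944944857
shift [ 0.035   0.0019 -0.0008] twist -0.006232180891033501
```

```bash
python3 -m jog '[{"translation":[0.015,0.002,0],"twist":0,"jaw":0},{"translation":[0.024,0.002,0],"twist":0,"jaw":0},{"translation":[0.030,0.002,0],"twist":0,"jaw":0},{"translation":[0.036,0.002,0],"twist":0,"jaw":0},{"translation":[0.042,0.002,0],"twist":0,"jaw":0},{"translation":[0.048,0.002,0],"twist":0,"jaw":0},{"translation":[0.054,0.002,0],"twist":0,"jaw":0},{"translation":[0.060,0.002,0],"twist":0,"jaw":0},{"translation":[0.065,0.002,0],"twist":0,"jaw":0},{"translation":[0.065,0.002,0],"twist":0,"jaw":0}]'
python3 - <<'E'
from rem import *
s,T=tool();im=camera('wrist');cv2.imwrite('pics/w2.png',im);np.save('w2.npy',T)
E
```

```text
t: 3.32
position: [0.4961, -0.0241, 0.2089]
ee_rot: [0.001, 0.775, 0.632, 0.001]
force: [0.3, -0.9, -0.3]
finger_gap: 0.0003
grip_force: 0.4
t 3.32 fix xy [-160.3957   -2.254 ] tip z 26.9 yaw rel -0.0029 zax [ 0.0023 -0.0009 -1.    ] q [-0.1874  0.4876  1.9252 -0.0007  0.7264  0.0157] F [ 0.2632 -0.8841 -0.2848] gap 0.00027718902673602686
```

View pics/w2.png

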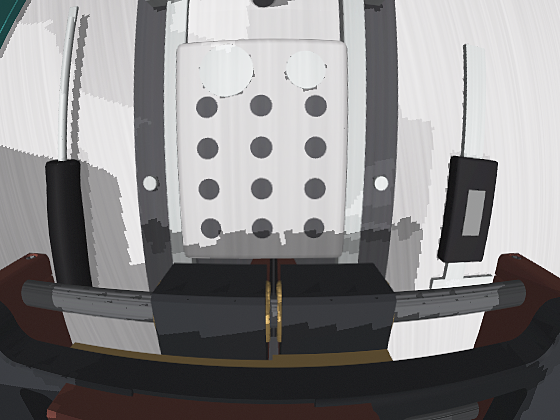

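The view shows the box top with its front edge at about row 41 and rear edge at about row 258, close behind the fingers. Pose readings look noisy, so I'll average a few.

```bash
python3 - <<'E'
from rem import *
P=[]
for i in range(8):
    s=manip.read_state();T=wpose(s);P.append(np.r_[(T[:2,3]-t)@M*1000,T[2,3]*1000-182,np.arctan2(T[1,0],T[0,0])-th]);camera('wrist')
P=np.array(P);print(P.mean(0),P.std(0))
T[:2,3]=M@P.mean(0)[:2]/1000+t;T[2,3]=(P.mean(0)[2]+182)/1000
a=P.mean(0)[3]+th;T[:3,:3]=np.array([[np.cos(a),np.sin(a),0],[np.sin(a),-np.cos(a),0],[0,0,-1]])
g=cv2.imread('pics/w2.png').max(2).astype(float)
c=g[:,230:250].mean(1);print(np.round(c[25:60]).astype(int),np.round(c[235:268]).astype(int))
for nm,uv,z in[('front',(262,41),.057),('rear',(262,257),.057),('L',(178,150),.057),('R',(346,150),.057),('hole',(263,1),.02)]:
    w=onz('wrist',uv,z,T)[:2];print(nm,(w-t)@M*1000)
E
```

```text
[-160.6952   -1.6824   25.9866   -0.0041] [0.1358 0.2033 0.3599 0.0004]
[235 233 232 232 232 233 233 232 233 233 233 233 234 236 204 177 204 214
 221 222 228 227 226 227 228 229 229 229 231 229 227 232 232 232 232] [128 128 128 128 128 128 128 128 128 128 128 128 128 128 128 128 128 128
 128 128 124 119 115 101  66  70  71  73  70  47  31  34  34]
front [-55.9096   1.232 ]
rear [-147.0202    1.9792]
L [-100.2221   36.3624]
R [-100.8345  -32.9196]
hole [-21.64     1.8934]
```

```bash
python3 -m jog '[{"translation":[0.004,-0.001,0],"twist":0,"jaw":0},{"translation":[0.008,-0.001,0],"twist":0,"jaw":0},{"translation":[0.012,-0.001,0],"twist":0,"jaw":0},{"translation":[0.016,-0.001,0],"twist":0,"jaw":0},{"translation":[0.0195,-0.001,0],"twist":0,"jaw":0},{"translation":[0.0195,-0.001,0],"twist":0,"jaw":0},{"translation":[0.0195,-0.001,0],"twist":0,"jaw":0},{"translation":[-0.02,0,0],"twist":0,"jaw":0},{"translation":[-0.03,0,-0.03],"twist":0,"jaw":0},{"translation":[-0.03,0,-0.07],"twist":0,"jaw":0}]'
python3 rem.py -60 0 130
```

```text
t: 4.6
position: [0.4878, -0.055, 0.2759]
ee_rot: [-0.003, 0.776, 0.631, -0.002]
force: [0.2, 0.3, -0.7]
finger_gap: 0.0002
grip_force: 0.0
t 4.60 fix xy [-192.4194   -0.2531] tip z 93.9 yaw rel -0.006 zax [-0.007   0.0018 -1.    ] q [-0.2532  0.3716  1.8822 -0.      0.895  -0.0474] F [ 0.1788  0.292  -0.7181] gap 0.00021482819976155612
shift [ 0.1324 -0.0013 -0.0361] twist -0.006014499696575637
```

```bash
python3 -m jog '[{"translation":[0.02,0,-0.036],"twist":0,"jaw":0},{"translation":[0.06,0,-0.036],"twist":0,"jaw":0},{"translation":[0.10,0,-0.036],"twist":0,"jaw":0},{"translation":[0.132,0,-0.036],"twist":0,"jaw":0},{"translation":[0.132,0,-0.036],"twist":0,"jaw":0},{"translation":[0.132,0,-0.036],"twist":0,"jaw":0}]'
cat >> rem.py <<'E'
def avg(n=6):
    P=[]
    for i in range(n):
        s=manip.read_state();T=wpose(s);P.append(np.r_[(T[:2,3]-t)@M*1000,T[2,3]*1000-182,np.arctan2(T[1,0],T[0,0])-th]);im=camera('wrist')
    P=np.array(P).mean(0)
    a=P[3]+th;T=np.eye(4);T[:3,:3]=np.array([[np.cos(a),np.sin(a),0],[np.sin(a),-np.cos(a),0],[0,0,-1]])
    T[:2,3]=M@P[:2]/1000+t;T[2,3]=(P[2]+182)/1000
    print('t %.2f avg fix xyz yaw'%s['t'],P,'F',np.array(s['force']));return T,im
E
python3 - <<'E'
from rem import *
T,im=avg();np.save('w3.npy',T);cv2.imwrite('pics/w3.png',im)
E
```

```text
t: 5.1
position: [0.5161, 0.0771, 0.3138]
ee_rot: [-0.0, 0.774, 0.633, 0.0]
force: [-0.3, -0.3, 0.2]
finger_gap: 0.0004
grip_force: 0.0
t 5.35 avg fix xyz yaw [-59.0423  -1.9537 131.532   -0.0038] F [-0.7714  1.2358  0.3555]
```

View pics/w3.png

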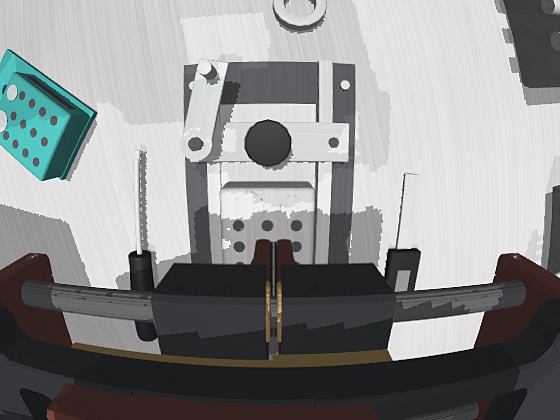

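The view shows the tongue standing out beyond the bridge (front edge near row 104), the bridge between rows 122 and 161, the knob at (268,143), and the box front edge at about row 187. I'll measure those edges from profiles.

```bash
python3 - <<'E'
from rem import *
im=cv2.imread('pics/w3.png');T=np.load('w3.npy');g=im.max(2).astype(float)
for a,b in[(232,242),(296,306)]:
    c=g[:,a:b].mean(1);d=np.diff(c)
    print(a,[(i,round(x)) for i,x in enumerate(d) if abs(x)>12 and 80<i<200])
f=lambda u,v,z:((onz('wrist',(u,v),z,T)[:2]-t)@M*1000).round(1)
for v in(103,104,105):print('tongue',v,f(240,v,.02),f(300,v,.02))
for v in(121,122,123,160,161,162):print('bridge',v,f(300,v,.032))
for v in(182,183,187,188,189):print('box',v,f(268,v,.057))
print('knob',f(268,143,.079),'pivot',f(195,144,.0635),'peg',f(207,67,.0855),f(210,64,.0855))
E
```

```text
232 [(82, -17), (103, 118), (104, 26), (107, 18), (121, -35), (122, 21), (160, -93), (161, 76), (162, 22), (180, -62), (181, -75), (186, 16), (187, 51), (188, 31)]
296 [(103, 158), (104, -18), (121, -38), (122, 25), (160, -109), (161, 69), (162, 54), (180, -65), (181, -65), (186, 19), (187, 58), (188, 25)]
tongue 103 [33.3 24. ] [ 33. -26.]
tongue 104 [32.4 24. ] [ 32.1 -26. ]
tongue 105 [31.6 24. ] [ 31.3 -26. ]
bridge 121 [ 17.3 -25. ]
bridge 122 [ 16.5 -25. ]
bridge 123 [ 15.6 -25. ]
bridge 160 [-14.3 -25.1]
bridge 161 [-15.1 -25.1]
bridge 162 [-15.9 -25.1]
box 182 [-28.5   0.5]
box 183 [-29.3   0.5]
box 187 [-32.3   0.5]
box 188 [-33.    0.5]
box 189 [-33.8   0.5]
knob [ 0.9 -0. ] pivot [ 0.8 52.7] peg [51.9 38.9] [53.8 36.9]
```

Tongue protrusion and box front show the hole about 1 to 1.7 mm past the pin, within the 3 mm capture range. I'll press the pin.

```bash
python3 -m jog '[{"translation":[0.03,-0.002,0],"twist":0,"jaw":0},{"translation":[0.058,-0.002,0],"twist":0,"jaw":0},{"translation":[0.0585,-0.002,0.02],"twist":0,"jaw":0},{"translation":[0.0585,-0.002,0.04],"twist":0,"jaw":0},{"translation":[0.0585,-0.002,0.05],"twist":0,"jaw":0},{"translation":[0.0585,-0.002,0.054],"twist":0,"jaw":0},{"translation":[0.0585,-0.002,0.058],"twist":0,"jaw":0},{"translation":[0.0585,-0.002,0.062],"twist":0,"jaw":0},{"translation":[0.0585,-0.002,0.062],"twist":0,"jaw":0}]'
python3 - <<'E'
from rem import *
avg(4)
E
```

```text
t: 6.15
position: [0.5256, 0.1326, 0.2517]
ee_rot: [-0.0, 0.776, 0.631, -0.001]
force: [-0.2, -0.8, -1.0]
finger_gap: 0.0007
grip_force: 0.0
t 6.30 avg fix xyz yaw [-0.8066 -0.6484 70.0308 -0.0051] F [ 0.3701  0.2346 -0.3016]
```

```bash
python3 -m jog '[{"translation":[0.001,0,0.004],"twist":0,"jaw":0},{"translation":[0.001,0,0.008],"twist":0,"jaw":0},{"translation":[0.001,0,0.011],"twist":0,"jaw":0},{"translation":[0.001,0,0.013],"twist":0,"jaw":0},{"translation":[0.001,0,0.014],"twist":0,"jaw":0},{"translation":[0.001,0,0.014],"twist":0,"jaw":0}]'
python3 - <<'E'
from rem import *
avg(4)
E
```

```text
t: 6.85
position: [0.5269, 0.1337, 0.2384]
ee_rot: [0.001, 0.775, 0.632, 0.0]
force: [0.9, -2.9, 3.8]
finger_gap: 0.0004
grip_force: 1.9
t 7.00 avg fix xyz yaw [ 0.3459 -1.1404 56.3395 -0.0039] F [ 0.3851 -4.4611  5.8239]
```

```bash
python3 -m jog '[{"translation":[0,0,0.001],"twist":0,"jaw":0},{"translation":[0,0,0.002],"twist":0,"jaw":0},{"translation":[0,0,0.003],"twist":0,"jaw":0},{"translation":[0,0,0.003],"twist":0,"jaw":0},{"translation":[0,0,0.003],"twist":0,"jaw":0}]'
python3 - <<'E'
from rem import *
avg(4)
E
```

```text
t: 7.47
position: [0.5269, 0.1338, 0.238]
ee_rot: [0.001, 0.775, 0.632, 0.001]
force: [-5.9, -5.6, 32.5]
finger_gap: 0.0003
grip_force: 16.3
t 7.62 avg fix xyz yaw [ 0.407  -1.1644 55.9532 -0.0036] F [-6.5344 -5.822  31.8034]
```

Pin is home: tip at 56.0 mm with 32 N. Next I'll lift, open the fingers to straddle the peg, and take one look.

```bash
python3 -m jog '[{"translation":[0,0,-0.02],"twist":0,"jaw":0},{"translation":[0,0,-0.06],"twist":0,"jaw":0.5},{"translation":[0,-0.03,-0.08],"twist":0.0,"jaw":0.5},{"translation":[0.02,-0.04,-0.08],"twist":0.1,"jaw":0.5},{"translation":[0.02,-0.04,-0.08],"twist":0.2,"jaw":0.5},{"translation":[0.02,-0.04,-0.08],"twist":0.26,"jaw":0.5},{"translation":[0.02,-0.04,-0.08],"twist":0.26,"jaw":0.5},{"translation":[0.02,-0.04,-0.08],"twist":0.26,"jaw":0.5}]'
python3 - <<'E'
from rem import *
T,im=avg();np.save('w4.npy',T);cv2.imwrite('pics/w4.png',im)
E
```

```text
t: 8.33
position: [0.4911, 0.1621, 0.3147]
ee_rot: [-0.0, 0.85, 0.526, 0.0]
force: [0.1, 0.5, 0.0]
finger_gap: 0.0424
grip_force: 0.0
t 8.58 avg fix xyz yaw [ 20.8131  39.4669 132.5225  -0.2629] F [-0.1334 -0.0252 -0.0883]
```

View pics/w4.png

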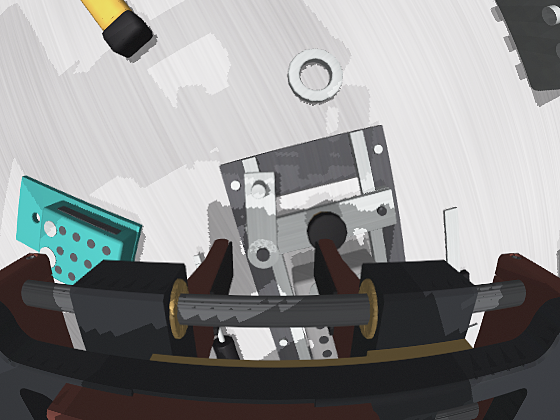

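The view shows the keeper arm vertical in the image: pivot at (263,254), peg at about (260,185). The arm angle matches the tool yaw, so the keeper is at about 0.26 rad.

```bash
python3 - <<'E'
from rem import *
T=np.load('w4.npy')
f=lambda u,v,z:((onz('wrist',(u,v),z,T)[:2]-t)@M*1000).round(1)
print('peg',f(260,185,.0855),f(260,180,.0855),'pivot',f(263,254,.0635),'knob',f(327,230,.056))
goal=goal(50.7,39,69,-.263)
E
```

```text
peg [54.6 38.2] [57.8 37.3] pivot [-0.2 52.1] knob [ 3.1 -0.2]
shift [ 0.0291 -0.0074  0.0635] twist -0.0009426602753919155
```

```bash
python3 -m jog '[{"translation":[0.029,-0.007,0],"twist":0,"jaw":0.5},{"translation":[0.029,-0.007,0],"twist":0,"jaw":0.5},{"translation":[0.029,-0.007,0.03],"twist":0,"jaw":0.5},{"translation":[0.029,-0.007,0.05],"twist":0,"jaw":0.5},{"translation":[0.029,-0.007,0.063],"twist":0,"jaw":0.5},{"translation":[0.029,-0.007,0.063],"twist":0,"jaw":0.4},{"translation":[0.029,-0.007,0.063],"twist":0,"jaw":0.3},{"translation":[0.029,-0.007,0.063],"twist":0,"jaw":0.3}]'
python3 - <<'E'
from rem import *
avg(4)
s=manip.read_state();print(s['finger_gap'],s['joint_positions'])
# arc rows in tool frame, tool follows peg; lead 0
a0=.263;p0=np.array([52*np.cos(a0),52-52*np.sin(a0)])
ex=np.array([np.cos(a0),-np.sin(a0)]);ey=np.array([-np.sin(a0),-np.cos(a0)])
for a in np.arange(a0,1.72,.1):
    d=np.array([52*np.cos(a),52-52*np.sin(a)])-p0
    print('tw %.2f  %.1f %.1f'%(a-a0,d@ex,d@ey))
E
```

```text
t: 9.3
position: [0.4983, 0.1909, 0.2523]
ee_rot: [0.0, 0.851, 0.526, 0.0]
force: [0.7, 1.0, 0.3]
finger_gap: 0.0282
grip_force: 0.0
t 9.45 avg fix xyz yaw [50.8002 38.1688 70.6304 -0.2641] F [ 0.5961  0.5958 -0.024 ]
0.02662523719121986 [0.2365 0.4533 1.8125 0.0002 0.8738 0.7004]
tw 0.00  0.0 0.0
tw 0.10  -0.3 5.2
tw 0.20  -1.0 10.3
tw 0.30  -2.3 15.4
tw 0.40  -4.1 20.2
tw 0.50  -6.4 24.9
tw 0.60  -9.1 29.4
tw 0.70  -12.2 33.5
tw 0.80  -15.8 37.3
tw 0.90  -19.7 40.7
tw 1.00  -23.9 43.8
tw 1.10  -28.4 46.3
tw 1.20  -33.2 48.5
tw 1.30  -38.1 50.1
tw 1.40  -43.2 51.2
```

```bash
python3 -m jog '[{"translation":[0,0.005,0],"twist":0.1,"jaw":0.3},{"translation":[-0.001,0.010,0],"twist":0.2,"jaw":0.3},{"translation":[-0.002,0.015,0],"twist":0.3,"jaw":0.3},{"translation":[-0.004,0.020,0],"twist":0.4,"jaw":0.3},{"translation":[-0.006,0.025,0],"twist":0.5,"jaw":0.3},{"translation":[-0.009,0.029,0],"twist":0.6,"jaw":0.3},{"translation":[-0.012,0.0335,0],"twist":0.7,"jaw":0.3},{"translation":[-0.016,0.037,0],"twist":0.8,"jaw":0.3},{"translation":[-0.020,0.041,0],"twist":0.9,"jaw":0.3},{"translation":[-0.024,0.044,0],"twist":1.0,"jaw":0.3}]'
python3 - <<'E'
from rem import *
avg(4)
s=manip.read_state();print(s['finger_gap'])
goal(0.5,-0.5,70,-1.57)
E
```

```text
t: 10.33
position: [0.5266, 0.1497, 0.2523]
ee_rot: [-0.0, 0.999, 0.051, 0.0]
force: [-0.7, 1.0, -0.0]
finger_gap: 0.0264
grip_force: 0.6
t 10.48 avg fix xyz yaw [15.7163  2.207  70.2453 -1.2681] F [ 0.9194 -0.408   0.5034]
0.02646442931559124
shift [-0.002   0.0157  0.0001] twist 0.3087002261842922
```

```bash
python3 -m jog '[{"translation":[-0.0005,0.005,0],"twist":0.1,"jaw":0.3},{"translation":[-0.001,0.010,0],"twist":0.2,"jaw":0.3},{"translation":[-0.002,0.015,0],"twist":0.3,"jaw":0.3},{"translation":[-0.003,0.018,0],"twist":0.309,"jaw":0.3},{"translation":[-0.004,0.021,0],"twist":0.309,"jaw":0.3},{"translation":[-0.005,0.023,0],"twist":0.309,"jaw":0.3},{"translation":[-0.005,0.025,0],"twist":0.309,"jaw":0.3},{"translation":[-0.005,0.025,0],"twist":0.309,"jaw":0.3}]'
python3 - <<'E'
from rem import *
avg(4)
s=manip.read_state();print(s['finger_gap'])
E
```

```text
t: 11.2
position: [0.5242, 0.1246, 0.2519]
ee_rot: [-0.001, 0.995, -0.1, 0.0]
force: [0.9, 3.3, 0.5]
finger_gap: 0.0261
grip_force: 1.4
t 11.35 avg fix xyz yaw [-9.093  -0.3054 69.8458 -1.5723] F [0.7994 3.8334 2.6549]
0.026670640860380245
```

```bash
python3 -m jog '[{"translation":[0,0.001,0],"twist":0,"jaw":0.3},{"translation":[0,0.002,0],"twist":0,"jaw":0.3},{"translation":[0,0.003,0],"twist":0,"jaw":0.3},{"translation":[0,0.003,0],"twist":0,"jaw":0.3}]'
python3 - <<'E'
from rem import *
avg(4)
E
```

```text
t: 11.73
position: [0.5239, 0.1232, 0.2519]
ee_rot: [-0.002, 0.995, -0.102, 0.0]
force: [1.4, 14.1, 0.6]
finger_gap: 0.0265
grip_force: 6.7
t 11.88 avg fix xyz yaw [-10.5432  -0.2927  69.8835  -1.5742] F [ 0.6168 13.944   0.9423]
```

The keeper is at its stop (14 N). I'll back off to centre the fingers on the peg, rise, and verify.

```bash
python3 -m jog '[{"translation":[0,-0.008,0],"twist":0,"jaw":0.3},{"translation":[0,-0.008,0],"twist":0,"jaw":0.4},{"translation":[0,-0.008,-0.02],"twist":0,"jaw":0.4},{"translation":[0,-0.008,-0.05],"twist":0,"jaw":0.4},{"translation":[0,-0.008,-0.09],"twist":0,"jaw":0.4},{"translation":[-0.04,-0.008,-0.09],"twist":0,"jaw":0.4},{"translation":[-0.08,-0.008,-0.09],"twist":0,"jaw":0.4},{"translation":[-0.11,-0.008,-0.09],"twist":0,"jaw":0.4},{"translation":[-0.11,-0.008,-0.09],"twist":0,"jaw":0.4}]'
python3 - <<'E'
from rem import *
T,im=avg();np.save('w5.npy',T);cv2.imwrite('pics/w5.png',im)
b=camera('scene')[180:290,225:375];b=cv2.resize(b,None,fx=4,fy=4,interpolation=cv2.INTER_CUBIC)
cv2.imwrite('pics/s5.png',b)
E
```

```text
t: 12.68
position: [0.4106, 0.151, 0.3407]
ee_rot: [0.001, 0.995, -0.1, -0.004]
force: [0.8, -0.0, -0.1]
finger_gap: 0.0351
grip_force: 0.0
t 12.93 avg fix xyz yaw [ -4.6481 111.1423 159.5141  -1.5722] F [-0.23   -0.1749 -1.4029]
```

View pics/w5.png

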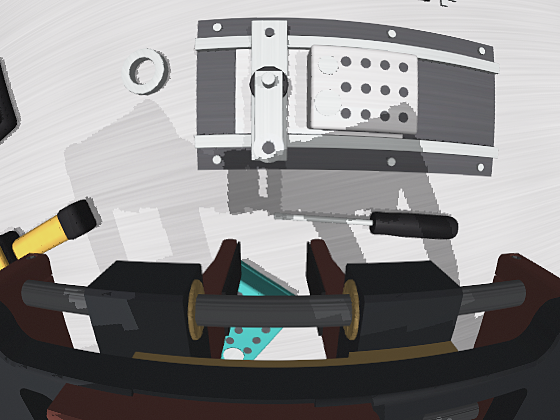

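View pics/s5.png

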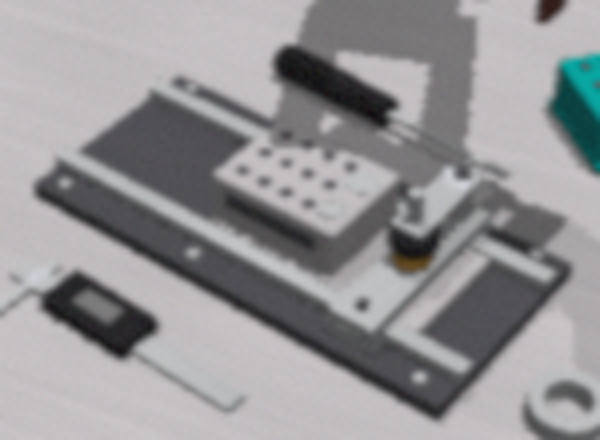

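The pictures show the keeper arm from its pivot (268,148) straight over the knob, with the peg at (268,78). The knob is seated on the bushing, the tongue stands out beyond the bridge, and the bystanders are where they were. The gripper is clear, so I'm handing in.

```bash
python3 -c "
from rig import hand_in
print(hand_in())"
```

```text
the job is handed in; nothing more can be done
None
```

I handed the job in at about 13 s: the housing is slid into place, the pin is home through the tongue (it stopped at 56 mm under 32 N), and the keeper is swung to its stop over the pin's head. The gripper is clear and the bystanders look unmoved in the last pictures; the hand-in call returned no verdict.

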